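# Eject a finished mount from the hand press and hold the guard open

### The job

Pump the hand lever of the mounting press through full strokes, guard shut, until the green mount has been pushed right up out of the mould. Then try the clear guard by its handle, before touching the release: if its catch holds it, slide the release fully to the left, away from the lever, and lift again. Finish while still holding the guard wide open, close to its stop, so that I can take the mount out: it does not stay up by itself, so do not let go, do not touch the mount, and do not push the loose things beside the press about.

Things in the scene. Friction and masses are not known exactly. Their poses are not given: they have to be found in the camera images.
- press: hand-pumped mounting press, grey casting 204 x 154 mm, deck 100 mm high, fixed to the bench. Origin: centre of its underside; +x is its back (hinge side), -x its front, +y its left, z up. Lever on its right side (-y), catch housing (28 x 80 mm, top 122 mm high) on the front of the deck. A tall hardness tester stands on the bench to the right (from x 0.45, y -0.43), a microscope to the left (y over 0.25)
- mould_mouth (a point): centre of the mould's mouth (bore 33 mm) in the middle of the steel collar on the deck, 102 mm above the bench, under the guard
- press_ram (a joint): height of the ram in the mould (m), 0 lowest; starts between 0.001 and 0.0065. Each full lever stroke (down to the stop and right back up) raises it by about 8 mm (the first by 3 to 12 mm), strokes of under four fifths may not raise it; it stays where it is between strokes. 3 or 4 strokes bring it to its highest, about 0.033, where the mount's foot is level with the collar; further strokes do nothing
- mount_centre (a point): centre of the finished mount, a dark green cylinder of 30 mm diameter, 18 mm high, loose on the ram inside the mould; seen through the clear guard
- lever_grip (a point): middle of the black rubber grip of the pump lever: a round bar of 22 mm diameter, 65 mm long, pointing from the pivot to the press's front, 135 mm from the pivot. At rest it slopes up to the front by 0.50 rad, about 120 mm above the bench
- lever_pivot (a point): the lever's pivot, 55 mm above the bench on the right side of the press; the lever turns in the press's x-z plane
- pump_lever (a joint): lever angle (rad): 0 up at rest, 0.55 fully down at its stop (grip about 48 mm above the bench). A spring returns it; pressing takes about 4 N at the top, 9 N at the bottom, at the grip
- guard_handle (a point): middle of the guard's handle: a black round bar of 12 mm diameter running front to back (press x), straight for 50 mm, 35 mm above the guard's clear top, 177 mm above the bench when shut. To be gripped across (along press y)
- guard_hinge (a point): middle of the guard's hinge axis, which runs along press y, 140 mm above the bench at the back of the press; the shut handle lies 89 mm in front of it and 37 mm higher
- guard (a joint): angle of the clear guard (rad): 0 shut, grows as its front edge is lifted up and back; stop at 1.25. Weighs 0.3 kg and falls shut when let go. If the catch holds it, it lifts only about 0.03 rad (the play of the catch); whether it is caught cannot be seen from outside
- release_knob (a point): middle of the black thumb knob of the catch's release slide, 12 mm wide along its travel, 14 mm along press x, 14 mm high, standing on the catch housing (its middle 133 mm above the bench, its top 140 mm)
- release (a joint): travel of the release slide (m) to the press's left (+y, away from the lever): 0 at the start, stop at 0.014. At more than 0.010 the catch is drawn back. It slides with about 1.5 N, stays where it is pushed and the catch stays drawn back with it
- red_mount_centre (a point): bystander: centre of a dark red mount, 30 mm diameter, 16 mm high, standing to the left of the press
- brown_mount_centre (a point): bystander: centre of a brown mount, 30 mm diameter, 16 mm high, standing to the left of the press
- loupe_centre (a point): bystander: centre of a black stand loupe, 33 mm diameter, 35 mm high, standing to the left of the press

How it is judged:
On the way, in this order (a step that is already met when the one before it is completed fails the run):
1. pump the ram to its top with the guard shut (value of joint press_ram above 0.031 m and value of joint guard below 0.008 rad), for 0.1 s.
2. lift the guard, if only by the play of its catch, with the release not yet moved (value of joint guard above 0.01 rad and value of joint release below 0.003 m), for 0.1 s.
3. open the guard wide (value of joint guard above 1 rad), for 0.2 s.
At the end, for the whole second after the job is handed in: the guard stands open by more than 1.0 rad (57 degrees) and the gripper bears on it; the ram is more than 31 mm up with the green mount upright on it, within 6 mm of the mould's centre (value of joint guard above 1 rad and contact force between the fingers and guard above 0.4 N and value of joint press_ram above 0.031 m and horizontal distance between mount_centre and mould_mouth below 0.006 m and height (world z) of mount_centre above 0.105 m and angle between mount_centre's own z axis and vertical below 0.15 rad); the arm keeps its last pose, push and grip.
It fails at once if the guard is opened before the ram is up (value of joint guard above 0.04 rad and value of joint press_ram below 0.03 m).
It fails at once if a bystander is pushed by more than 2 cm (distance of any of red_mount_centre, brown_mount_centre, loupe_centre from where it was at the start of the episode above 0.02 m).
It fails at once if the robot touches the green mount (contact force between the fingers and mount above 0.5 N).
It also fails if it takes over 72 s, if anything falls off the work surface, if the arm or the gripper's body presses on something with over 40 N, if the wrist force passes 120 N, or if a joint passes its speed limit or range.

### The arm

A 7-joint arm with a two-finger parallel gripper is mounted at the origin on a cart in front of the work surface, level with it; the furniture and walls round the work are solid. World frame = base frame: x ahead of the robot, y to its left, z up, the work surface at z = 0. Lengths are in m, angles in rad, forces in N, time in s.
With the tool pointing down it reaches from about 0.35 to 0.9 m from the base axis. Payload 8.1 kg.
Tool frame: the origin (TCP) lies on the centre line of the jaws, within the pads' length; the fingertips stand 19 mm ahead of it and the grasp point (between the pads) is the TCP; z points along the fingers, y is the direction in which the jaws open and shut (so a half turn about z gives the same grasp; the last joint's range is limited). The gripper opens to 92 mm and grips with 3 to 60 N. Pads are 19 mm wide; open, the fingers measure 130 mm over their backs; the gripper's body (75 mm by 190 mm) begins 47 mm behind the grasp point.
Start: joints at [-1.285, 0.434, 0.025, 1.573, -0.012, 1.134, -0.075], TCP at [0.237, 0.578, 0.211] pointing down, gripper open.
Joint ranges: [-2.62, 2.62], [-0.44, 2.09], [-1.27, 1.32], [0.08, 2.57], [-1.32, 4.46], [0.12, 2], [-2.74, 2.74]. Speed limits (rad/s): [2.22, 2.22, 3.01, 3.01, 3.14, 3.14, 3.14].

### API

Orientations are given as a unit quaternion [w, x, y, z].
In Python, from bench import env, viewer gives the robot as it stands.
- The arm moves only by the tool step_arm, never from a script. Its argument "commands" is one flat list of numbers, 4 for each row, row after row: the shift along the tool's x, y, z in m, then the turn about the tool's z in degrees. A call has exactly 5 rows; each row shifts and turns the commanded pose from where the row before left it, along the tool's axes as they then stand; what a row does not reach is not made up. A row lasts 1/8 s, in which the tool goes at most 62.5 mm and 10.7 degrees, less where a joint would pass 70% of its speed; a pose out of reach is approached as far as the arm can. A call with a gripper value outside its range is refused whole. "grip" is the gripper command: -1 is shut, 1 is fully open, values between are in proportion, set as the call begins (left out, the last holds). The fingers move at their own pace and stop on an object; the grip force is fixed at half the most. Time passes only in rows, so rows that do not move let the fingers close, or fill a call up. It gives the time, the measured TCP pose, the force and the opening at its end, in the units of the state.
- env.read_state(): the state, without advancing time (a new reading comes with each control period).
- viewer.snapshot(name): name is "side" or "top"; returns the picture (420x560x3 uint8, red, green, blue); there is no depth.
- viewer.camera_params(name): a dict with "K" (3x3 intrinsics, pixels), "xyz" and "attitude" of the camera in the world. Camera axes: x right, y up, looking along -z (the intrinsics and any distortion apply to the point x, -y, -z); pixel columns grow to the right and rows downward; lengths in m; the calibration is good to about 2 mm. A picture is of the moment at which its call begins. camera_params takes no time and is no camera call.
- env.hand_in(): hands the job in, once; it reports no verdict.
The state is a dict: "t": time; "joint_positions": joint angles; "qd": joint speeds; "tau": joint torques, N m; "position": TCP position; "tool_rot": TCP orientation; "ft_force": force on the tool from outside, world axes, zero at the start; "torque": the same for the moment, N m; "grip_width": finger opening in m.
Only numpy, scipy, OpenCV 4.12 (cv2) and the standard library are available. Lean on these libraries where they do the work, as an engineer would, in place of code of your own. Each camera call takes 0.05 s, during which the arm holds its last target. There are 200 camera calls.

## Working session

There is one attempt and no reset: what is moved stays moved. The work goes in short steps, Python scripts to look and compute and a tool call to move; the robot and the scene stay as the last step left them, time stands still between calls to the robot, and variables do not carry over. Pictures are saved under pics/ and viewed, about 8 in all and at most 12, crops included, and the job is handed in when it is done.

Besides the shell and the picture viewer there is one more tool, called after "Request:" as name(argument=value, ...) on one line, values as JSON. step_arm: Moves the arm, as the interface text tells. Its arguments: {"type":"object","properties":{"commands":{"type":"array"},"grip":{"type":"number"}},"required":["commands"]}

```bash
mkdir -p pics; ls; python3 - <<'E'
from bench import env, viewer
import cv2
for n in ("side","top"):
    p=viewer.camera_params(n);print(n,p)
    cv2.imwrite(f"pics/{n}0.png",viewer.snapshot(n)[:,:,::-1])
print(env.read_state())
E
```

```text
pics
side {'K': array([[426.21501696,   0.        , 277.80756506],
       [  0.        , 426.21501696, 209.55998111],
       [  0.        ,   0.        ,   1.        ]]), 'xyz': array([0.45434065, 0.72878013, 0.68781925]), 'attitude': array([-0.0777185 , -0.04245604,  0.43084268,  0.89807121])}
top {'K': array([[414.71566747,   0.        , 276.80249403],
       [  0.        , 414.71566747, 207.77130559],
       [  0.        ,   0.        ,   1.        ]]), 'xyz': array([0.52206301, 0.02469352, 0.98847952]), 'attitude': array([-0.70493115, -0.02121585,  0.02291594,  0.7085879 ])}
{'t': 0.1, 'joint_positions': array([-1.28459912,  0.4351435 ,  0.02495219,  1.57403168, -0.01160286,
        1.13399915, -0.07512191]), 'qd': array([ 4.33756593e-04, -3.34908255e-03,  3.80053708e-05, -3.62837545e-03,
       -1.32789853e-03,  7.15197702e-04,  4.99704081e-04]), 'tau': array([ 2.72141820e-03, -6.69127464e+01,  9.87771749e-01, -3.15144002e+01,
       -6.05363678e-02,  3.73975653e-02,  9.64298397e-05]), 'position': array([0.2367735 , 0.57787732, 0.21021942]), 'tool_rot': array([-8.00037867e-05,  1.93212454e-01,  9.81156680e-01, -7.13933121e-04]), 'ft_force': array([ 0.20956396,  0.35991752, -0.65512382]), 'torque': array([ 0.02652823, -0.03053359,  0.00679036]), 'grip_width': 0.09193399954578656}
```

View pics/side0.png

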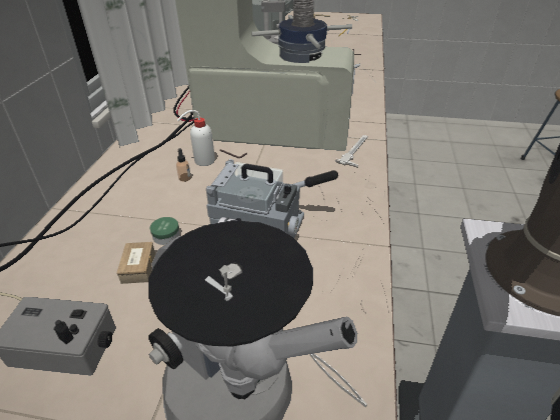

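View pics/top0.png

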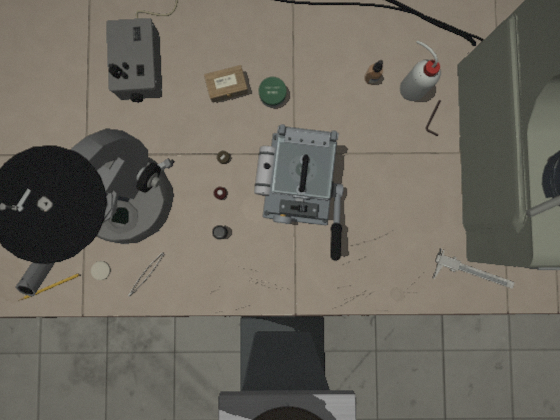

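The top view shows the press around (303,175), front facing the robot, the handle at (304,173), the lever grip at (336,240), the release knob around (298,208) and the bystanders at (220,160-232). The arm is out of view. I'll zoom in to measure.

```bash
cat > h.py <<'E'
import numpy as np, cv2
from scipy.spatial.transform import Rotation as R
from bench import env, viewer
def cam(n):
    p=viewer.camera_params(n); q=p["attitude"]
    return p["K"],np.array(p["xyz"]),R.from_quat([q[1],q[2],q[3],q[0]]).as_matrix()
def proj(n,P):
    K,c,M=cam(n); v=(np.atleast_2d(P)-c)@M; v=v*[1,-1,-1]; u=v@K.T; return u[:,:2]/u[:,2:]
def ray(n,uv,z):
    K,c,M=cam(n); d=M@(np.linalg.inv(K)@[uv[0],uv[1],1]*[1,-1,-1]); return c+d*(z-c[2])/d[2]
def crop(n,f,x,y,w,h,s):
    im=viewer.snapshot(n)[:,:,::-1]; cv2.imwrite("pics/"+f,cv2.resize(im[y:y+h,x:x+w],None,fx=s,fy=s,interpolation=cv2.INTER_CUBIC))
def st():
    s=env.read_state(); q=s["tool_rot"]; m=R.from_quat([q[1],q[2],q[3],q[0]]).as_matrix()
    print(round(s["t"],2),s["position"].round(4),"x",m[:,0].round(3),"y",m[:,1].round(3),"z",m[:,2].round(3),"F",s["ft_force"].round(1),"w",round(s["grip_width"],4)); return s
E
python3 - <<'E'
from h import *
crop("top","t1.png",240,115,125,150,4)
st()
E
```

```text
0.15 [0.2368 0.578  0.2103] x [-0.925  0.379 -0.   ] y [ 0.379  0.925 -0.001] z [-0.    -0.001 -1.   ] F [ 0.5 -0.3 -0.2] w 0.0917
```

View pics/t1.png

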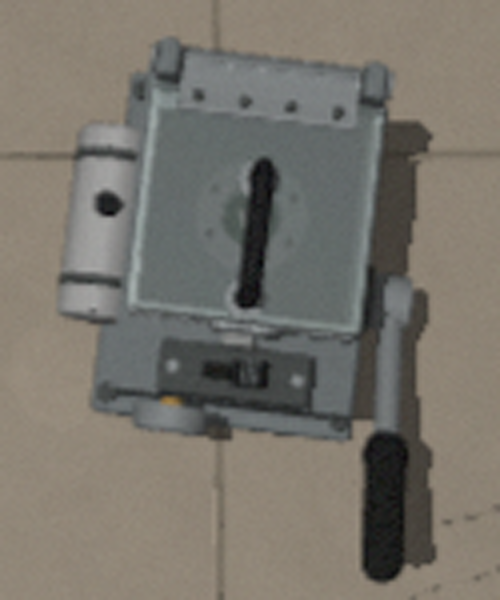

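Crop (x4): the handle runs (263,168)–(247,297), the lever grip (386,440)–(383,575), and the knob is at (253,373). The deck front corners are about (97,408) and (352,432).

```bash
python3 - <<'E'
from h import *
f=lambda x,y,z: ray("top",(240+(x+.5)/4-.5,115+(y+.5)/4-.5),z)
a,b=f(263,168,.18),f(247,297,.18); print("handle",a,b,(a+b)/2,"yaw",np.degrees(np.arctan2(*(a-b)[[1,0]])))
g1,g2=f(386,440,.105),f(383,575,.14);print("grip",g1,g2,f(384.5,507,.12),np.degrees(np.arctan2(*(g1-g2)[[1,0]])))
print("knob",f(253,373,.138))
c1,c2=f(97,408,.1),f(352,432,.1);d=c1-c2;print("front",c1,c2,np.degrees(np.arctan2(-d[0],d[1])),np.linalg.norm(d))
h1,h2=f(168,55,.15),f(376,80,.15);d=h1-h2;print("hinge",h1,h2,np.degrees(np.arctan2(-d[0],d[1])))
for n,P in (("side",(a+b)/2),("side",f(384.5,507,.12)),("side",f(253,373,.138))): print(proj(n,P))
E
```

```text
handle [ 0.67319383 -0.03416508  0.18      ] [ 0.60943676 -0.0257186   0.18      ] [ 0.64131529 -0.02994184  0.18      ] yaw -7.546546912874513
grip [ 0.54066889 -0.10372955  0.105     ] [ 0.47130115 -0.09614244  0.14      ] [ 0.50540003 -0.10027037  0.12      ] -6.241922084774528
knob [ 0.5747283 -0.0310696  0.138    ]
front [0.55871639 0.05022084 0.1       ] [ 0.54515077 -0.08630131  0.1       ] -5.674604835310348 0.1371944751310996
hinge [0.73752133 0.01179595 0.15      ] [ 0.7240376  -0.09467596  0.15      ] -7.217582208888647
[[256.80188526 167.77885454]]
[[320.95749431 178.24522551]]
[[287.05275024 186.14054972]]
```

```bash
python3 - <<'E'
from h import *
def tri(a,b):
    A=[];r=[]
    for n,uv in (("top",a),("side",b)):
        K,c,M=cam(n); d=M@(np.linalg.inv(K)@[uv[0],uv[1],1]*[1,-1,-1]); d/=np.linalg.norm(d); Q=np.eye(3)-np.outer(d,d); A.append(Q); r.append(Q@c)
    return np.linalg.lstsq(np.vstack(A),np.hstack(r),rcond=None)[0]
print("tube",tri((25,287),(348,330)),"disc", tri((50,204),(231,283)),"knob",tri((150,178),(165,348)))
print("guard front edge",ray("top",(240+240/4,115+325/4),.14))
E
```

```text
tube [0.43413031 0.44025238 0.29449453] disc [0.57362447 0.40027134 0.29944367] knob [0.69139909 0.33125784 0.02974393]
guard front edge [ 0.5985549  -0.02525243  0.14      ]
```

Request:
step_arm(commands=[0,0,0,-10,0,0,0,-5.3,0.016,-0.05,0,0,0.016,-0.05,0,0,0.016,-0.05,0,0], grip=-1)

```text
t: 0.78
position: [0.1704, 0.4336, 0.2106]
tool_rot: [-0.0, 0.061, 0.998, -0.0]
ft_force: [0.0, -0.1, 0.2]
grip_width: 0.0465
```

Request:
step_arm(commands=[-0.014,-0.033,0,0,-0.014,-0.034,0,0,-0.042,-0.042,0,0,-0.042,-0.042,0,0,-0.042,-0.042,0,0])

```text
t: 1.4
position: [0.3013, 0.2234, 0.2111]
tool_rot: [0.0, 0.061, 0.998, 0.0]
ft_force: [1.7, 0.9, -0.1]
grip_width: 0.0004
```

Request:
step_arm(commands=[-0.033,-0.05,0,0,-0.033,-0.05,0,0,-0.033,-0.05,0,0,-0.04,-0.05,0,0,-0.04,-0.05,0,0])

```text
t: 2.02
position: [0.4469, -0.0439, 0.2112]
tool_rot: [0.0, 0.061, 0.998, 0.0]
ft_force: [0.5, 1.6, -0.3]
grip_width: 0.0001
```

Request:
step_arm(commands=[-0.031,-0.024,0,0,-0.031,-0.024,0,0,0,0,0.02,0,0,0,0.02,0,0,0,0,0])

```text
t: 2.65
position: [0.5007, -0.0973, 0.1697]
tool_rot: [-0.002, 0.061, 0.998, -0.0]
ft_force: [-0.0, 0.5, -0.5]
grip_width: 0.001
```

```bash
python3 - <<'E'
from h import *
st()
a=viewer.snapshot("top")[115:275,230:390,::-1];b=viewer.snapshot("side")[110:270,200:400,::-1]
cv2.imwrite("pics/c2.png",cv2.resize(np.hstack([a,b]),None,fx=2.2,fy=2.2,interpolation=cv2.INTER_CUBIC))
E
```

```text
2.65 [ 0.5007 -0.0973  0.1697] x [-0.993  0.122  0.003] y [ 0.122  0.993 -0.   ] z [-0.003 -0.    -1.   ] F [-0.   0.5 -0.5] w 0.001
```

View pics/c2.png

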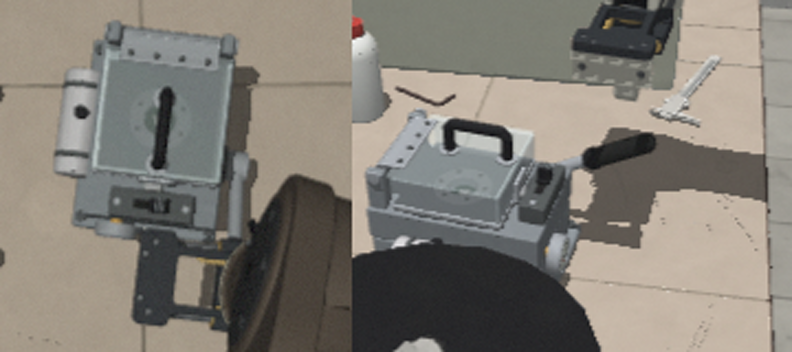

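The side view shows the closed fingertips at about pixel (324,154), above the grip; let me check that against the projection.

```bash
python3 - <<'E'
from h import *
print(proj("side",[[.5007,-.0973,.1507],[.5007,-.0973,.17],[.505,-.1,.12],[.49,-.1,.13]]),proj("top",[[.5007,-.0973,.15]]))
E
```

```text
[[323.60312006 168.08527834]
 [324.09694788 160.90769791]
 [321.11674202 178.32571277]
 [327.80268119 175.36503986]] [[336.45466831 243.99719096]]
```

```bash
python3 - <<'E'
from h import *
P=np.array([[.54,-.0,.217],[.463,-.0,.217],[.5,-.19,.217],[.5,-.09,.187],[.5,-.06,.15]])
p=proj("side",P);print(p,(p-[200,110])*2.2+[352,0])
crop("side","s3.png",270,90,100,110,5)
E
```

```text
[[301.66047926 164.86538113]
 [339.76235448 168.24389687]
 [329.20804553 123.18475189]
 [324.55489925 156.16014264]
 [322.3274888  177.46795978]] [[575.65305437 120.70383848]
 [659.47717985 128.13657312]
 [636.25770016  29.00645415]
 [626.02077834 101.55231382]
 [621.12047537 148.42951152]]
```

View pics/s3.png

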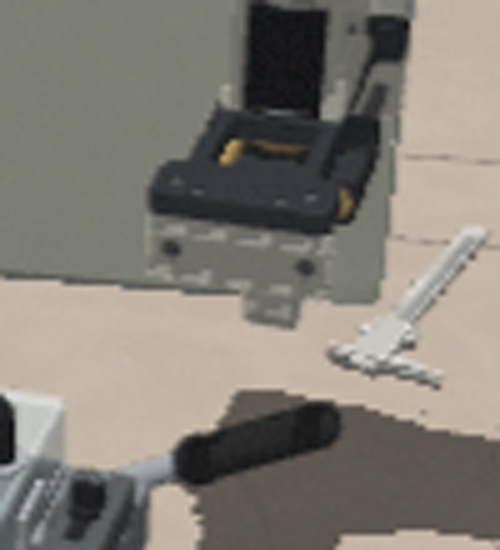

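The gripper looks ~14 px higher than its projection implies in the side view. Touching the lever gently will settle its true height.

Request:
step_arm(commands=[0,0,0.005,0,0,0,0.005,0,0,0,0.005,0,0,0,0.005,0,0,0,0,0])

```text
t: 3.42
position: [0.5015, -0.0975, 0.1504]
tool_rot: [-0.0, 0.061, 0.998, -0.0]
ft_force: [0.1, -0.1, 0.7]
grip_width: 0.0007
```

```bash
python3 - <<'E'
from h import *
st()
b=viewer.snapshot("side")[100:200,230:390,::-1]
cv2.imwrite("pics/s4.png",cv2.resize(b,None,fx=4,fy=4,interpolation=cv2.INTER_CUBIC))
E
```

```text
3.42 [ 0.5015 -0.0975  0.1504] x [-0.993  0.122  0.001] y [ 0.122  0.993 -0.   ] z [-0.001 -0.    -1.   ] F [ 0.1 -0.1  0.7] w 0.0007
```

View pics/s4.png

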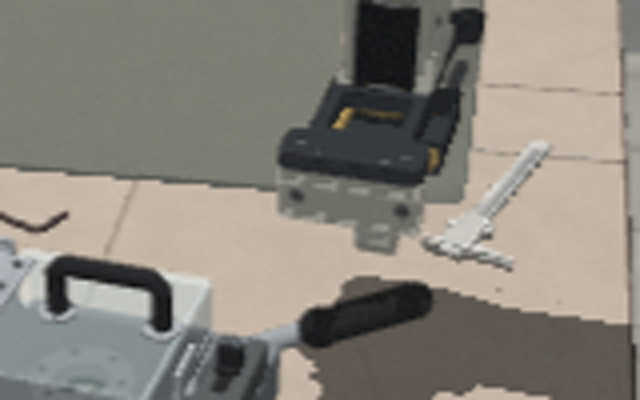

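Request:
step_arm(commands=[0,0,0.006,0,0,0,0.006,0,0,0,0.006,0,0,0,0.004,0,0,0,0,0])

```text
t: 4.1
position: [0.5016, -0.0975, 0.1286]
tool_rot: [-0.0, 0.061, 0.998, -0.0]
ft_force: [0.3, 0.3, 0.0]
grip_width: 0.0003
```

Request:
step_arm(commands=[0,0,0.004,0,0,0,0.004,0,0,0,0.004,0,0,0,0,0,0,0,0,0])

```text
t: 4.72
position: [0.5024, -0.0975, 0.1173]
tool_rot: [0.001, 0.061, 0.998, 0.0]
ft_force: [0.5, 1.6, 5.7]
grip_width: 0.0006
```

```bash
python3 - <<'E'
from h import *
st()
b=viewer.snapshot("side")[100:200,230:390,::-1]
a=viewer.snapshot("top")[170:270,230:390,::-1]
cv2.imwrite("pics/s5.png",cv2.resize(np.vstack([b,a]),None,fx=3,fy=3,interpolation=cv2.INTER_CUBIC))
E
```

```text
4.72 [ 0.5024 -0.0975  0.1173] x [-0.993  0.121 -0.001] y [0.121 0.993 0.   ] z [ 0.001  0.    -1.   ] F [0.5 1.6 5.7] w 0.0006
```

View pics/s5.png

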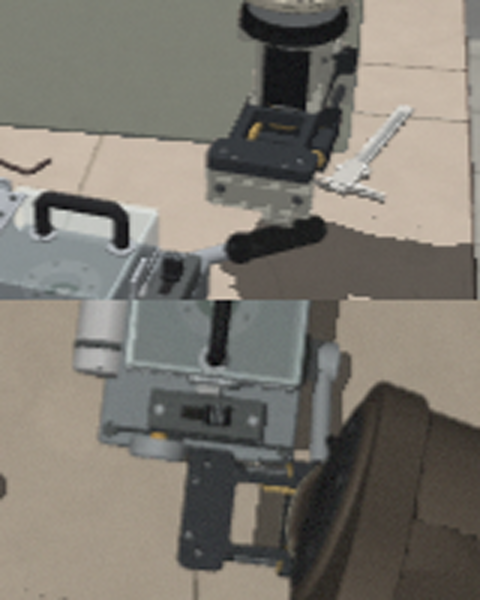

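Contact came at TCP z≈0.119 (5.7 N). The fingertips therefore sit about 37 mm higher than the reported pose implies, and I'll use that contact-based offset. Next is the first stroke down.

Request:
step_arm(commands=[0.003,0,0.01,0,0.003,0,0.01,0,0.002,0,0.01,0,0.002,0,0.01,0,0.002,0,0.01,0])

```text
t: 5.45
position: [0.4889, -0.0958, 0.0667]
tool_rot: [-0.001, 0.061, 0.998, 0.0]
ft_force: [-4.2, 1.6, 8.7]
grip_width: -0.0001
```

Request:
step_arm(commands=[0.001,0,0.008,0,0.001,0,0.008,0,0,0,0.006,0,0,0,0.004,0,0,0,0,0])

```text
t: 6.08
position: [0.4864, -0.0954, 0.0424]
tool_rot: [-0.001, 0.061, 0.998, 0.001]
ft_force: [-13.9, 3.6, 38.8]
grip_width: 0.0005
```

Request:
step_arm(commands=[-0.001,0,-0.017,0,-0.002,0,-0.022,0,-0.005,0,-0.023,0,-0.006,0,-0.022,0,0,0,0,0])

```text
t: 6.7
position: [0.5034, -0.0977, 0.1262]
tool_rot: [0.002, 0.061, 0.998, 0.0]
ft_force: [-0.2, 1.1, -0.9]
grip_width: 0.0004
```

Request:
step_arm(commands=[0.006,0,0.022,0,0.005,0,0.023,0,0.002,0,0.022,0,0.001,0,0.013,0,0,0,0.0035,0])

```text
t: 7.32
position: [0.4854, -0.0951, 0.0415]
tool_rot: [-0.002, 0.061, 0.998, 0.001]
ft_force: [-18.2, 4.9, 62.3]
grip_width: 0.0005
```

Request:
step_arm(commands=[0,0,0,0,-0.003,0,-0.0225,0,-0.005,0,-0.0225,0,-0.006,0,-0.0225,0,0,0,-0.016,0])

```text
t: 7.95
position: [0.503, -0.0975, 0.1255]
tool_rot: [0.001, 0.061, 0.998, -0.0]
ft_force: [-0.1, 0.5, -0.5]
grip_width: 0.0005
```

Request:
step_arm(commands=[0.006,0,0.023,0,0.005,0,0.024,0,0.002,0,0.023,0,0.001,0,0.009,0,0,0,0.003,0])

```text
t: 8.57
position: [0.4853, -0.0953, 0.0423]
tool_rot: [-0.002, 0.061, 0.998, 0.001]
ft_force: [-11.9, 3.4, 39.4]
grip_width: 0.0006
```

Request:
step_arm(commands=[0,0,0,0,-0.003,0,-0.022,0,-0.005,0,-0.022,0,-0.006,0,-0.022,0,0,0,-0.016,0])

```text
t: 9.2
position: [0.5028, -0.0975, 0.1256]
tool_rot: [0.001, 0.061, 0.998, -0.0]
ft_force: [0.2, 0.3, 0.6]
grip_width: 0.0009
```

Request:
step_arm(commands=[0.006,0,0.023,0,0.005,0,0.024,0,0.002,0,0.023,0,0.001,0,0.009,0,0,0,0.003,0])

```text
t: 9.82
position: [0.4853, -0.0953, 0.0424]
tool_rot: [-0.002, 0.061, 0.998, 0.001]
ft_force: [-13.4, 2.7, 37.0]
grip_width: 0.0002
```

Request:
step_arm(commands=[0,0,0,0,-0.003,0,-0.022,0,-0.005,0,-0.022,0,-0.006,0,-0.022,0,0,0,-0.016,0])

```text
t: 10.45
position: [0.5028, -0.0976, 0.1258]
tool_rot: [0.001, 0.061, 0.998, -0.0]
ft_force: [-0.0, -0.0, -1.0]
grip_width: 0.0003
```

Request:
step_arm(commands=[0.006,0,0.023,0,0.005,0,0.024,0,0.002,0,0.023,0,0.001,0,0.009,0,0,0,0.003,0])

```text
t: 11.08
position: [0.4853, -0.0953, 0.0425]
tool_rot: [-0.002, 0.061, 0.998, 0.001]
ft_force: [-11.3, 3.5, 34.8]
grip_width: 0.0006
```

Request:
step_arm(commands=[0,0,0,0,-0.003,0,-0.022,0,-0.005,0,-0.022,0,-0.006,0,-0.022,0,0,0,-0.016,0])

```text
t: 11.7
position: [0.5027, -0.0976, 0.126]
tool_rot: [0.001, 0.061, 0.998, -0.0]
ft_force: [-0.7, 0.4, -0.0]
grip_width: 0.0003
```

Request:
step_arm(commands=[0,0,-0.03,0,0,0,-0.03,0,0,0,-0.03,0,0,0,-0.03,0,0,0,0,0], grip=-0.2)

```text
t: 12.32
position: [0.5019, -0.0977, 0.2462]
tool_rot: [0.001, 0.061, 0.998, 0.0]
ft_force: [0.9, -0.2, -0.8]
grip_width: 0.0366
```

```bash
python3 - <<'E'
from h import *
st()
b=viewer.snapshot("side")[60:230,190:370,::-1]
a=viewer.snapshot("top")[120:290,220:400,::-1]
cv2.imwrite("pics/s6.png",cv2.resize(np.hstack([b,a]),None,fx=2.2,fy=2.2,interpolation=cv2.INTER_CUBIC))
E
```

```text
12.32 [ 0.5019 -0.0977  0.2462] x [-0.993  0.122 -0.001] y [0.122 0.993 0.   ] z [ 0.002  0.    -1.   ] F [ 0.9 -0.2 -0.8] w 0.0366
```

View pics/s6.png

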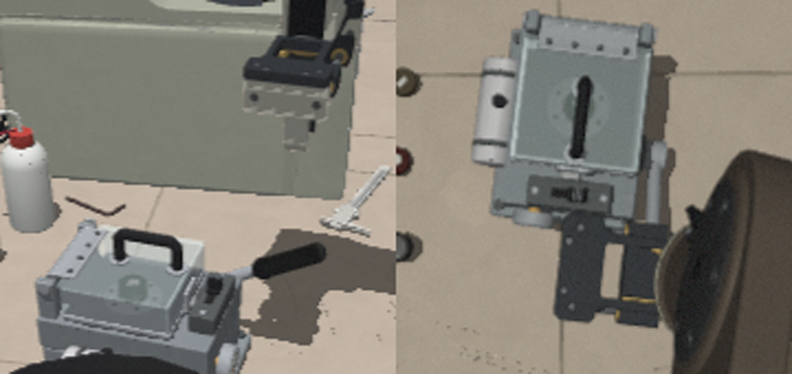

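The side view shows the green mount risen under the guard at (130,285) in the crop. The fingertips are at about pixel (324,128).

```bash
python3 - <<'E'
from h import *
for y in (-.098,-.08,-.06):
  for z in (.227,.245,.265,.285): print(y,z,proj("side",[[.502,y,z]]).round(1))
E
```

```text
-0.098 0.227 [[325.1 138.4]]
-0.098 0.245 [[325.6 131. ]]
-0.098 0.265 [[326.1 122.6]]
-0.098 0.285 [[326.7 113.9]]
-0.08 0.227 [[324.3 142.5]]
-0.08 0.245 [[324.8 135.1]]
-0.08 0.265 [[325.4 126.5]]
-0.08 0.285 [[326.  117.8]]
-0.06 0.227 [[323.4 147.2]]
-0.06 0.245 [[323.9 139.7]]
-0.06 0.265 [[324.5 131.1]]
-0.06 0.285 [[325.1 122.3]]
```

Request:
step_arm(commands=[-0.032,0.021,0,0,-0.032,0.021,0,0,-0.033,0.021,0,0,-0.033,0.0215,0,0,0,0,0.02,0], grip=0.0)

```text
t: 13.05
position: [0.6429, -0.0272, 0.223]
tool_rot: [-0.0, 0.059, 0.998, -0.0]
ft_force: [0.1, -0.3, -1.0]
grip_width: 0.0458
```

Request:
step_arm(commands=[0,0,0.012,0,0,0,0.012,0,0,0,0,0,0,0,0,0,0,0,0,0])

```text
t: 13.68
position: [0.6415, -0.0295, 0.2017]
tool_rot: [0.001, 0.061, 0.998, 0.0]
ft_force: [0.2, -0.0, -0.4]
grip_width: 0.0461
```

```bash
python3 - <<'E'
from h import *
st(); print(proj("side",[[.641,-.03,.177],[.641,-.03,.212],[.641,-.007,.212],[.641,-.053,.212]]))
b=viewer.snapshot("side")[80:220,200:330,::-1]
a=viewer.snapshot("top")[110:250,240:370,::-1]
cv2.imwrite("pics/s7.png",cv2.resize(np.hstack([b,a]),None,fx=3,fy=3,interpolation=cv2.INTER_CUBIC))
E
```

```text
13.68 [ 0.6415 -0.0295  0.2017] x [-0.993  0.122 -0.001] y [0.122 0.993 0.   ] z [ 0.001  0.    -1.   ] F [ 0.2 -0.  -0.4] w 0.0461
[[257.00431249 168.93675015]
 [256.34924443 155.11093513]
 [253.97985395 160.83186707]
 [258.6281335  149.60852033]]
```

View pics/s7.png

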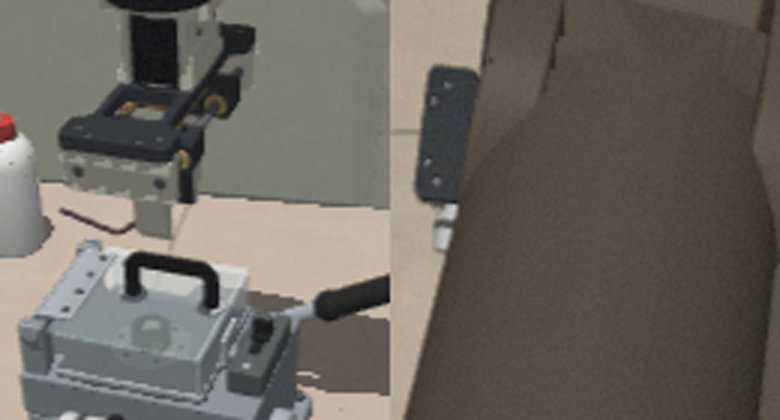

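Fingers straddle the handle line, with the near tip at px (251,159) above the bar. Descending.

Request:
step_arm(commands=[0,0,0.014,0,0,0,0.014,0,0,0,0.014,0,0,0,0.01,0,0,0,0.006,0])

```text
t: 14.4
position: [0.6409, -0.0294, 0.142]
tool_rot: [-0.0, 0.061, 0.998, -0.0]
ft_force: [-0.0, 1.3, -0.1]
grip_width: 0.046
```

Request:
step_arm(commands=[0,0,0,0,0,0,0,0,0,0,0,0,0,0,0,0,0,0,0,0], grip=-1)

```text
t: 15.02
position: [0.6411, -0.0322, 0.1434]
tool_rot: [0.0, 0.062, 0.998, -0.001]
ft_force: [0.5, -6.0, -0.4]
grip_width: 0.011
```

Request:
step_arm(commands=[0,-0.0025,0,0,0,0,-0.0015,0,0,0,-0.0015,0,0,0,-0.001,0,0,0,0,0])

```text
t: 15.65
position: [0.642, -0.0324, 0.146]
tool_rot: [0.001, 0.061, 0.998, -0.001]
ft_force: [10.5, -2.9, -14.8]
grip_width: 0.0106
```

Request:
step_arm(commands=[-0.001,0,-0.001,0,0,0,-0.001,0,0,0,0,0,0,0,0,0,0,0,0,0])

```text
t: 16.27
position: [0.6419, -0.0323, 0.1461]
tool_rot: [-0.001, 0.061, 0.998, -0.001]
ft_force: [13.0, -4.7, -25.5]
grip_width: 0.0113
```

The catch holds: 25 N gave no movement beyond 2.7 mm. I'll lower the guard, let go and go to the release knob.

Request:
step_arm(commands=[0.001,0,0.002,0,0,0,0.002,0,0,0,0.0015,0,0,0,0,0,0,0,0,0])

```text
t: 16.9
position: [0.6411, -0.0322, 0.1435]
tool_rot: [0.0, 0.061, 0.998, -0.0]
ft_force: [3.4, -4.6, -3.8]
grip_width: 0.011
```

Request:
step_arm(commands=[0,0,0,0,0,0,0,0,0,0,0,0,0,0,0,0,0,0,0,0], grip=0)

```text
t: 17.52
position: [0.6408, -0.0318, 0.1435]
tool_rot: [-0.0, 0.061, 0.998, 0.0]
ft_force: [-0.5, 0.6, -0.4]
grip_width: 0.046
```

Request:
step_arm(commands=[0,0,-0.02,0,0,0,-0.02,0,0,0,-0.02,0,0.035,-0.005,0,0,0.036,-0.006,0,0])

```text
t: 18.15
position: [0.5684, -0.0342, 0.2035]
tool_rot: [0.0, 0.061, 0.998, -0.0]
ft_force: [-0.9, 0.2, 0.9]
grip_width: 0.0457
```

Request:
step_arm(commands=[0,0,0.02,0,0,0,0.015,0,0,0,0,0,0,0,0,0,0,0,0,0])

```text
t: 18.77
position: [0.5696, -0.0343, 0.1689]
tool_rot: [0.0, 0.061, 0.998, -0.0]
ft_force: [1.2, -0.0, 0.8]
grip_width: 0.046
```

```bash
python3 - <<'E'
from h import *
st(); print(proj("side",[[.5747,-.031,.138]]))
crop("side","s8.png",220,110,120,110,5)
E
```

```text
18.77 [ 0.5696 -0.0343  0.1689] x [-0.993  0.122 -0.001] y [ 0.122  0.993 -0.   ] z [ 0.001 -0.    -1.   ] F [ 1.2 -0.   0.8] w 0.046
[[287.06035555 186.15982203]]
```

View pics/s8.png

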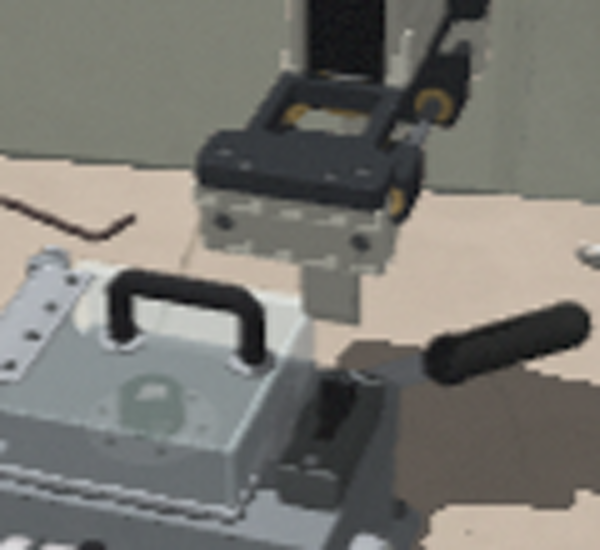

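Finger tip at (332,322) and knob at about (335,385) in the crop, so they are well aligned along x. Descending around the knob.

Request:
step_arm(commands=[0,0,0.016,0,0,0,0.016,0,0,0,0.014,0,0,0,0.007,0,0,0,0.003,0])

```text
t: 19.45
position: [0.5689, -0.0342, 0.1118]
tool_rot: [-0.0, 0.061, 0.998, -0.0]
ft_force: [0.2, -1.1, 0.4]
grip_width: 0.046
```

Request:
step_arm(commands=[0,0,0,0,0,0,0,0,0,0,0,0,0,0,0,0,0,0,0,0], grip=-1)

```text
t: 20.08
position: [0.5698, -0.0303, 0.1128]
tool_rot: [0.0, 0.059, 0.998, 0.002]
ft_force: [0.7, 10.1, 2.0]
grip_width: 0.0116
```

Request:
step_arm(commands=[0,0.005,0,0,0,0.005,0,0,0,0.005,0,0,0,0.004,0,0,0,0,0,0])

```text
t: 20.7
position: [0.5716, -0.0163, 0.1127]
tool_rot: [0.0, 0.061, 0.998, -0.001]
ft_force: [-1.4, -5.0, 5.6]
grip_width: 0.0119
```

Slid 14 mm to the stop. Now I'll open, rise and return to the handle.

Request:
step_arm(commands=[0,0,0,0,0,0,0,0,0,0,0,0,0,0,0,0,0,0,0,0], grip=0)

```text
t: 21.32
position: [0.5713, -0.0152, 0.1124]
tool_rot: [-0.0, 0.061, 0.998, 0.0]
ft_force: [0.3, -0.4, -0.5]
grip_width: 0.0457
```

Request:
step_arm(commands=[0,0,-0.031,0,0,0,-0.031,0,0,0,-0.03,0,-0.035,-0.004,0,0,-0.036,-0.0045,0,0])

```text
t: 21.95
position: [0.6419, -0.032, 0.2052]
tool_rot: [0.001, 0.06, 0.998, 0.001]
ft_force: [0.1, -1.0, -0.9]
grip_width: 0.046
```

Request:
step_arm(commands=[0,0,0,0,0,0,0,0,0,0,0,0,0,0,0,0,0,0,0,0])

```text
t: 22.58
position: [0.6406, -0.0321, 0.2046]
tool_rot: [0.0, 0.061, 0.998, 0.0]
ft_force: [-0.8, -0.7, 0.1]
grip_width: 0.046
```

Request:
step_arm(commands=[0,0,0.016,0,0,0,0.016,0,0,0,0.016,0,0,0,0.009,0,0,0,0.004,0])

```text
t: 23.2
position: [0.6405, -0.0324, 0.1425]
tool_rot: [-0.0, 0.061, 0.998, -0.0]
ft_force: [-0.1, 0.4, -0.2]
grip_width: 0.046
```

Request:
step_arm(commands=[0,0,0,0,0,0,0,0,0,0,0,0,0,0,0,0,0,0,0,0], grip=-1)

```text
t: 23.82
position: [0.641, -0.0322, 0.1437]
tool_rot: [0.0, 0.061, 0.998, 0.0]
ft_force: [-0.1, 1.0, 2.4]
grip_width: 0.011
```

Request:
step_arm(commands=[-0.0041,0,-0.0087,0,-0.005,0,-0.0083,0,-0.0058,0,-0.0077,0,-0.0065,0,-0.0071,0,0,0,0,0])

```text
t: 24.45
position: [0.6624, -0.035, 0.1759]
tool_rot: [0.0, 0.061, 0.998, 0.0]
ft_force: [-4.9, 0.8, -0.5]
grip_width: 0.011
```

Request:
step_arm(commands=[-0.0072,0,-0.0064,0,-0.0078,0,-0.0056,0,-0.0084,0,-0.0049,0,-0.0087,0,-0.0039,0,0,0,0,0])

```text
t: 25.08
position: [0.6944, -0.0391, 0.1965]
tool_rot: [0.0, 0.061, 0.998, -0.0]
ft_force: [-4.9, 1.7, 1.9]
grip_width: 0.0108
```

Now θ≈0.8; continuing to about 1.15.

Request:
step_arm(commands=[-0.0091,0,-0.0031,0,-0.0095,0,-0.0022,0,-0.0095,0,-0.0012,0,-0.0048,0,-0.0003,0,0,0,0,0])

```text
t: 25.7
position: [0.7269, -0.0432, 0.2033]
tool_rot: [0.001, 0.061, 0.998, -0.0]
ft_force: [-3.7, 0.4, 4.4]
grip_width: 0.0111
```

```bash
python3 - <<'E'
from h import *
st()
crop("side","s9.png",190,70,150,150,4)
E
```

```text
25.7 [ 0.7269 -0.0432  0.2033] x [-0.993  0.122 -0.001] y [ 0.122  0.993 -0.   ] z [ 0.001 -0.    -1.   ] F [-3.7  0.4  4.4] w 0.0111
```

View pics/s9.png

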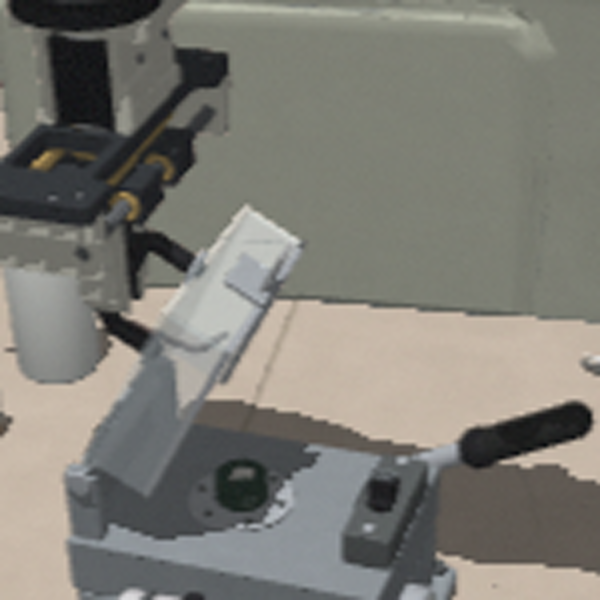

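The guard stands open at about 1.15 rad, and the green mount is upright and proud in the collar at (243,485). One small move closer to the stop, then hand in.

Request:
step_arm(commands=[-0.002,0,0,0,-0.002,0,0,0,0,0,0,0,0,0,0,0,0,0,0,0])

```text
t: 26.38
position: [0.7305, -0.0436, 0.2034]
tool_rot: [0.0, 0.061, 0.998, -0.0]
ft_force: [-4.9, 0.0, 5.0]
grip_width: 0.0112
```

```bash
python3 - <<'E'
from h import *
st(); print(env.hand_in())
E
```

```text
26.38 [ 0.7305 -0.0436  0.2034] x [-0.993  0.122 -0.001] y [ 0.122  0.993 -0.   ] z [ 0.001 -0.    -1.   ] F [-4.9  0.   5. ] w 0.0112
the job is handed in; nothing more can be done
None
```

The guard is open at about 1.19 rad (worked out from the tool position; its stop is at 1.25) and the gripper still holds it. I handed the job in at 26.4 s.

- **Pumping:** I gave the lever five full strokes to its stop with the guard shut; the last may have been unnecessary. The green mount rose into view.
- **Guard test and release:** The catch held the guard after about 2.7 mm of lift at 25 N. I lowered it, slid the release 14 mm left to its stop, and lifted again.
- **Last checks:** The last picture, at about 1.15 rad, shows the mount upright and standing up out of the collar. At hand-in the fingers held the handle bar (11 mm opening) with about 7 N on the tool.
- **What disagreed:** The fingertips sat about 36 mm higher than the reported tool height and the stated 19 mm implied. Camera views and the lever contact agreed on this, so I used the measured height throughout.
- **Higher force than intended:** One lever stroke reached 62 N on the wrist. That is under the 120 N limit, and I eased the later strokes to under 40 N.
- **Not checked:** I did not measure the ram height directly, and I took no final picture of the loose things beside the press. The gripper's path stayed clear of them.

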